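# Push the battery pack home in the freshly painted charging dock

## Task

Push the black battery pack with the yellow top along the charging dock's plate and down the lane between the two blue guide rails, until it sits square and fully home against the black charger block. The rails are freshly painted, so neither the pack nor the robot may touch either of them. Only push the pack: do not lift or tip it, and leave the other things on the bench where they are.

Things in the scene. Friction and masses are not known exactly. Their poses are not given: they have to be found in the camera images.
- dock: Fixed charging dock: grey painted plate 500 x 220 x 6 mm flat on the bench. Origin: bench level, on the lane's centre line, at the lane's mouth. x points down the lane to the charger block, y left of that, z up. The plate spans x = -260 to 240 mm; before the mouth (x < 0) it is open and flat. The lane is 114 mm wide between the rails, from x = 0 to x = 165 mm, where the charger block stands.
- block_face (a point): Middle of the charger block's flat upright front face, 43 mm above the bench, at x = 165 mm of the dock. The block is black plastic, 150 mm wide, 75 mm deep, its top 81 mm above the bench, with four copper strips on the front. The pack is home when its front lies on this face: its centre is then at x = 106 mm of the dock. Axes as the dock's.
- left_rail: Blue guide rail on the lane's left (+y of the dock), freshly painted: a bar 165 mm long, 10 mm wide, 14 mm high, fixed on the plate, its top 20 mm above the bench, its inner face 57 mm from the lane's centre line. Origin: on the plate's top, mid-width of the bar, at the mouth end. Axes as the dock's.
- right_rail: The same blue rail on the lane's right (-y of the dock), mirrored.
- pack: Battery pack, loose: black box, yellow top, 118 mm long (x), 90 mm wide (y), 60 mm high, flat upright faces, 0.5 to 0.9 kg. Origin: centre of its underside. It starts flat on the plate before the mouth, front (+x) towards the lane, up to 15 degrees askew and 28 mm off the centre line. A red strip marks its back end. Too wide for most grippers, and not to be gripped.
- spare: Bystander: a smaller spare battery pack with a grey top, 95 x 70 x 50 mm, on the bench. Origin: centre of its underside.
- socket: Bystander: a steel wrench socket, 24 mm across and 34 mm high, standing on the dock's plate outside the right rail. Origin: centre of its underside.
- can: Bystander: a spray can, 56 mm across, 170 mm high, standing at the far side of the bench. Origin: centre of its underside.
- hammer: Bystander: a hammer lying at the far edge of the bench, along y. Origin: on the bench, under it.
- driver: Bystander: a red-handled screwdriver lying at the far edge of the bench, along y. Origin: on the bench, under it.
- spanner: Bystander: a steel spanner lying on the left of the bench, near the robot. Origin: on the bench, under it.
- grinder: Bystander: a yellow angle grinder about 350 mm long and 66 mm high, lying on the right of the bench. Origin: on the bench, under its motor body.
- drill: Bystander: a black cordless drill lying on its side on the left of the bench, about 60 mm high. Origin: on the bench, under its motor body.
Not all that is in view belongs to the job. What is shaped like the pack but green or white is not meant.

How it is judged:
By the outcome, as a careful person would: the job done as asked, in the order asked, and still so for the second after the job is handed in, with the robot touching nothing.
It also fails if it takes over 58 s, if anything falls off the work surface, if the arm or the gripper's body presses on something with over 40 N, if the wrist force passes 120 N, or if a joint passes its speed limit or range.

## Robot

A 6-joint arm with a two-finger parallel gripper is mounted at the origin on the work surface. World frame = base frame: x ahead of the robot, y to its left, z up, the work surface at z = 0. Lengths are in m, angles in rad, forces in N, time in s.
With the tool pointing down it reaches from about 0.25 to 0.775 m from the base axis. Payload 4 kg.
Tool frame: the origin (TCP) lies on the centre line of the jaws, within the pads' length; the fingertips stand 17 mm ahead of it and the grasp point (between the pads) lies 2 mm behind it; z points along the fingers, y is the line along which they close (so a half turn about z gives the same grasp; the last joint's range is limited). The gripper opens to 94 mm and grips with 3 to 60 N. Pads are 16 mm wide; open, the fingers measure 119 mm over their backs; the gripper's body (75 mm by 177 mm) begins 78 mm behind the grasp point.
Start: joints at [-1.334, 0.087, 1.371, -0, 1.684, -0.103], TCP at [0.183, -0.519, 0.223] pointing down, gripper open.
Joint ranges: [-3.1, 3.1], [-0.76, 2.03], [0.27, 2.55], [-1.08, 4.22], [0.17, 2.65], [-2.57, 2.57]. Speed limits (rad/s): [2.79, 2.79, 3.14, 3.14, 3.14, 3.14].

## Interface

Orientations are given as [roll, pitch, yaw] about the fixed x, y, z axes, in that order (R = Rz(yaw) Ry(pitch) Rx(roll)).
In Python, from bench import robot gives the robot as it stands.
- The arm moves only by the tool servo_tool, never from a script. Its argument "plan" is a list of rows, each a list of 7 numbers: the shift along the tool's x, y, z normalised to -1 to 1, where 1 is 0.1 m, then the turn, a rotation vector about the tool's x, y, z normalised to -1 to 1, where 1 is pi/2 rad, then the finger opening in mm, from 0 to 94. In form: [[x, y, z, ax, ay, az, gripper], ...]. A call has 1 to 12 rows; each row is the pose to reach, as a shift and turn from the pose commanded when the call began, along the tool's axes at that moment; what a row does not reach only later rows make up. A row lasts 1/12 s, in which the tool goes at most 41.7 mm and 7.16 degrees, less where a joint would pass 70% of its speed; a pose out of reach is approached as far as the arm can. A call with a number of a shift or a turn outside -1 to 1 is refused whole. A call with a gripper value outside its range is refused whole. The fingers move at their own pace and stop on an object; the grip force is fixed at half the most. Time passes only in rows, so rows that repeat a pose let the fingers close. It gives the time, the measured TCP pose, the force, the opening and the grip force at its end, in the units of the state.
- robot.get_obs(): the state, without advancing time (a new reading comes with each control period).
- robot.snapshot(name): name is "side" or "top" or "wrist"; returns the picture (420x560x3 uint8, red, green, blue); there is no depth.
- robot.camera_params(name): a dict with "camera_matrix" (3x3 intrinsics, pixels), "rvec" (rotation vector, rad) and "tvec" (3), from world to camera coordinates, as OpenCV has them; the wrist camera has in their place "tool_from_camera" (4x4, takes a point from camera to tool coordinates, whose origin is the TCP and whose axes are the flange's). Camera axes: x right, y down, z forward; pixel columns grow to the right and rows downward; lengths in m; the calibration is good to about 2 mm. The wrist camera is an equidistant fisheye: a pixel r from the principal point sees the ray r / f radians off the axis. A picture is of the moment at which its call begins: read the wrist's pose just before it. camera_params takes no time and is no camera call.
- robot.close_job(): hands the job in; it is judged then, once.
Trained networks look in the newest picture that a camera, given by its name, has taken for a name from the list of things; names that differ only in an ending like _2 or _b are one class to them, and where a whole thing is asked for, a point or a joint stands for the part that bears it (a point fixed in the world has none). Each returns a list of dicts, best first, with "conf" (0 to 1); they miss things now and then, are a little off and sometimes report something else, mostly with a low value. They report only what shows in the picture. A call takes as long as a camera call. They do not tell look-alikes from the thing itself.
- robot.find_in(thing, camera): "extent" ([centre column, centre row, width, height] in pixels, round what is visible of it).
The state is a dict: "time": time; "joint_positions": joint angles; "qvel": joint speeds; "joint_torque": joint torques, N m; "tool_pos": TCP position; "ee_rot": TCP orientation; "wrist_force": force on the tool from outside, world axes, zero at the start; "wrist_torque": the same for the moment, N m; "width": finger opening in m; "finger_force": force on a finger pad.
Only numpy, scipy, OpenCV 4.12 (cv2) and the standard library are available. Lean on these libraries where they do the work, as an engineer would, in place of code of your own. Each camera call takes 0.05 s, during which the arm holds its last target. There are 200 camera calls.

## Working session

There is one attempt and no reset: what is moved stays moved. The work goes in short steps, Python scripts to look and compute and a tool call to move; the robot and the scene stay as the last step left them, time stands still between calls to the robot, and variables do not carry over. Pictures are saved under pics/ and viewed, at most 10 in all, crops included, and the job is handed in when it is done.

Besides the shell and the picture viewer there is one more tool, called as name([rows], argument=value, ...), one row to a line, values as JSON. servo_tool: Moves the arm, as the interface text tells. Scaled input: -1 to 1 covers 0.1 m each way for a shift and pi/2 rad each way for a turn. Its arguments: {"type":"object","properties":{"plan":{"type":"array","items":{"type":"array","items":{"type":"number"}}}},"required":["plan"]}

```bash
mkdir -p pics; ls; python3 - <<'E'
from bench import robot
import cv2,numpy as np
for c in("top","side"):
    im=robot.snapshot(c); cv2.imwrite(f"pics/{c}0.png",im[:,:,::-1])
    p=robot.camera_params(c); R=cv2.Rodrigues(np.array(p["rvec"]))[0]
    print(c,np.round(p["camera_matrix"],1).tolist(),np.round(-R.T@np.array(p["tvec"]).ravel(),3))
    for t in("pack","dock","left_rail","right_rail","block_face","spare","socket"):
        print(t,[(np.round(d["extent"]).astype(int).tolist(),round(d["conf"],2)) for d in robot.find_in(t,c)[:3]])
o=robot.get_obs();print(o)
E
```

```text
pics
top [[400.0, 0.0, 284.6], [0.0, 400.0, 215.8], [0.0, 0.0, 1.0]] [ 0.449 -0.012  1.21 ]
pack [([404, 209, 51, 44], 0.94), ([334, 222, 46, 28], 0.93), ([256, 140, 64, 10], 0.64)]
dock [([275, 226, 171, 75], 0.92)]
left_rail [([246, 242, 52, 7], 0.65)]
right_rail [([248, 206, 50, 5], 0.45)]
block_face [([276, 223, 179, 72], 0.64)]
spare []
socket []
side [[504.7, 0.0, 276.3], [0.0, 504.7, 207.9], [0.0, 0.0, 1.0]] [0.136 0.878 1.024]
pack [([316, 153, 46, 38], 0.96), ([386, 203, 39, 47], 0.77), ([298, 196, 48, 45], 0.58)]
dock [([269, 252, 151, 157], 0.76)]
left_rail [([286, 268, 22, 42], 0.79)]
right_rail [([243, 249, 24, 33], 0.69)]
block_face [([268, 253, 148, 154], 0.89)]
spare [([388, 166, 39, 28], 0.94), ([298, 195, 46, 45], 0.24)]
socket [([222, 256, 9, 9], 0.52)]
{'time': 0.8, 'joint_positions': array([-1.33407955e+00,  8.71667214e-02,  1.37068000e+00, -1.78007057e-05,
        1.68355662e+00, -1.03072369e-01]), 'qvel': array([-1.47857573e-04,  1.65915639e-04,  7.58804233e-04,  4.08867963e-04,
       -9.06175875e-05, -5.40258400e-04]), 'joint_torque': array([ 4.34998619e-04, -3.39988375e+01, -3.02574456e+01,  7.19572697e-02,
        2.34559091e-02,  1.24573964e-05]), 'tool_pos': array([ 0.1833214 , -0.51858724,  0.22253425]), 'ee_rot': array([3.14140617e+00, 3.70717588e-05, 3.39787136e-01]), 'wrist_force': array([ 0.13633264, -0.4836224 ,  0.60782592]), 'wrist_torque': array([ 3.43745472e-02,  4.03164781e-02, -4.67152361e-05]), 'finger_force': 0.0, 'width': 0.09401959860019159}
```

View pics/top0.png

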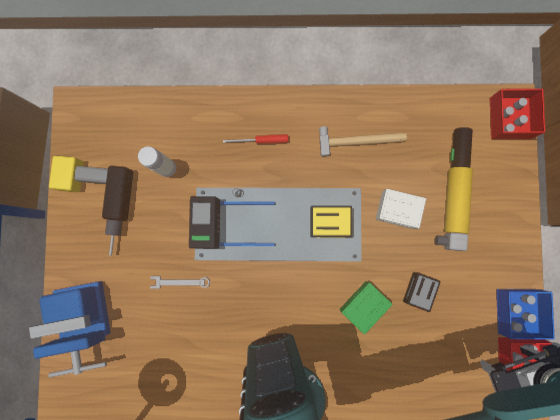

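View pics/side0.png

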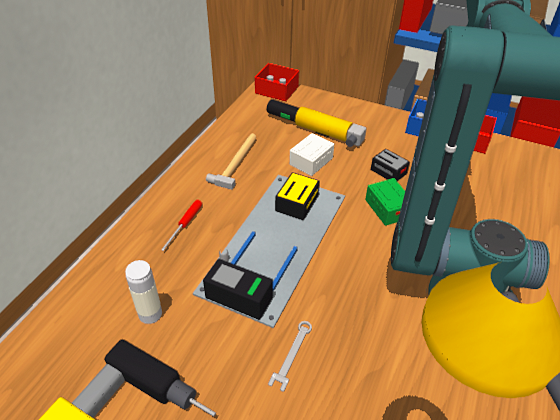

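Candidates in the top view are the yellow-topped pack at (332,222), a white box at (402,209), a green box at (366,307) and the grey-topped spare at (422,292). By the description I choose (332,222), and I'll check it in a crop.

```bash
cat > h.py <<'E'
from bench import robot
import cv2,numpy as np
def plane(px,c,z):
    p=robot.camera_params(c); R=cv2.Rodrigues(np.array(p["rvec"]))[0]; t=np.array(p["tvec"]).ravel()
    K=np.array(p["camera_matrix"]); px=np.atleast_2d(px).astype(float)
    d=(np.linalg.inv(K)@np.c_[px,np.ones(len(px))].T).T@R; o=-R.T@t
    return (o+d*((z-o[2])/d[:,2])[:,None])[:,:2]
def mask(im,lo,hi,roi):
    m=cv2.inRange(cv2.cvtColor(im,cv2.COLOR_RGB2HSV),lo,hi); r=np.zeros_like(m); x0,y0,x1,y1=roi
    r[y0:y1,x0:x1]=m[y0:y1,x0:x1]; return r
def rect(m,c,z):
    "min-area rectangle of mask, pixels widened by half a pixel by supersampling, on plane z"
    ys,xs=np.nonzero(m); n=len(xs)
    q=np.concatenate([np.c_[xs+a,ys+b] for a in(-.5,.5) for b in(-.5,.5)])
    w=plane(q,c,z).astype(np.float32); (cx,cy),(a,b),th=cv2.minAreaRect(w*1000)
    mu=plane(np.c_[xs,ys],c,z); C=np.cov(mu.T); ev,V=np.linalg.eigh(C); v=V[:,1]
    return n,np.round([cx,cy,a,b,th],1),np.round(mu.mean(0)*1000,1),round(np.degrees(np.arctan2(v[1],v[0]))%180,2)
E
python3 - <<'E'
from h import *
im=robot.snapshot("top"); 
cv2.imwrite("pics/crop.png",cv2.resize(im[175:275,180:380],None,fx=4,fy=4,interpolation=cv2.INTER_CUBIC)[:,:,::-1])
print("pack",rect(mask(im,(22,120,100),(35,255,255),(300,195,365,250)),"top",.066))
print("railR(far)",rect(mask(im,(100,100,60),(125,255,255),(222,195,285,212)),"top",.02))
print("railL(near)",rect(mask(im,(100,100,60),(125,255,255),(222,236,285,255)),"top",.02))
print("plate",rect(mask(im,(85,8,100),(120,70,200),(190,183,366,265)),"top",.006))
print("base",plane([(284,215),(204,222)],"top",0))
E
```

```text
pack (957, array([ 520. , -120.2,  108.7,   83.1,   89.9]), array([ 520.8, -121.5]), np.float64(90.59))
railR(far) (142, array([576.3, 123.7, 150.6,  12. ,  88.9]), array([576.5, 121.7]), np.float64(89.59))
railL(near) (145, array([4.536e+02, 1.224e+02, 8.900e+00, 1.492e+02, 2.000e-01]), array([453.5, 124.2]), np.float64(90.01))
plate (7675, array([513.6,  35.4, 217. , 497.8,   0. ]), array([507.7,  35.7]), np.float64(87.15))
base [[0.54182246 0.01743665]
 [0.52003295 0.26108049]]
```

View pics/crop.png

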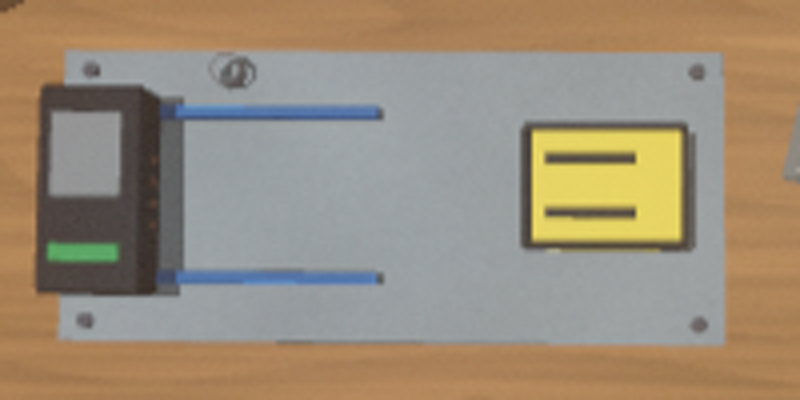

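The crop confirms the choice: a black box with a yellow top, centred at about crop (607,186), lying nearly straight before the mouth. Next I measure the edges to sub-pixel precision.

```bash
cat >> h.py <<'E'
def edge(ch,axis,rng,band,lev,c,z):
    "mid-level crossing along axis ('v': per column in rng, rows in band), robust world line fit -> point,dir"
    pts=[]
    for k in range(*rng):
        a=np.arange(*band); f=(ch[a,k] if axis=='v' else ch[k,a]).astype(float)-lev
        i=np.nonzero(f[:-1]*f[1:]<0)[0]
        if len(i)==1:
            s=a[i[0]]+f[i[0]]/(f[i[0]]-f[i[0]+1]); pts.append((k,s) if axis=='v' else (s,k))
    w=(plane(pts,c,z)*1000).astype(np.float32)
    vx,vy,x,y=cv2.fitLine(w,cv2.DIST_HUBER,0,.01,.01).ravel()
    return len(pts),np.round([x,y],1),round(float(np.degrees(np.arctan2(vy,vx))%180),2)
E
python3 - <<'E'
from h import *
im=robot.snapshot("top"); S=cv2.cvtColor(im,cv2.COLOR_RGB2HSV)[:,:,1]; R=im[:,:,0]
print("plate far",edge(S,'v',(240,355),(181,195),70,"top",.006))
print("plate near",edge(S,'v',(200,355),(254,267),70,"top",.006))
print("plate end",edge(S,'h',(193,258),(355,368),70,"top",.006))
print("yel far",edge(R,'v',(316,348),(202,211),140,"top",.066))
print("yel near",edge(R,'v',(316,348),(231,239),140,"top",.066))
print("yel front",edge(R,'h',(210,232),(307,317),140,"top",.066), "back",edge(R,'h',(210,232),(347,354),140,"top",.066))
print("railR inner",edge(S,'v',(230,272),(204,210),90,"top",.02),"outer",edge(S,'v',(230,272),(197,204),90,"top",.02))
print("railL inner",edge(S,'v',(230,272),(238,244),90,"top",.02),"outer",edge(S,'v',(230,272),(244,250),90,"top",.02))
print("rail ends",rect(mask(im,(100,60,60),(125,255,255),(260,195,285,255)),"top",.02))
print("white L edge",plane([(381,205),(390,190),(425,200),(378,220)],"top",.05))
for y0,y1,x0,x1 in((200,212,265,285),(238,250,265,285)): print(S[y0:y1:3,x0:x1].tolist())
E
```

```text
plate far (114, array([625.6, -23.5], dtype=float32), 89.75)
plate near (155, array([404.5,  38.1], dtype=float32), 89.81)
plate end (65, array([ 501.6, -213.2], dtype=float32), 179.67)Traceback (most recent call last):
  File "<stdin>", line 6, in <module>
  File "h.py", line 26, in edge
    w=(plane(pts,c,z)*1000).astype(np.float32)
       ~~~~~^^^^^^^^^
  File "h.py", line 6, in plane
    d=(np.linalg.inv(K)@np.c_[px,np.ones(len(px))].T).T@R; o=-R.T@t
       ~~~~~~~~~~~~~~~~^~~~~~~~~~~~~~~~~~~~~~~~~~~~~
ValueError: matmul: Input operand 1 has a mismatch in its core dimension 0, with gufunc signature (n?,k),(k,m?)->(n?,m?) (size 1 is different from 3)
```

```bash
cat > pk.py <<'E'
from h import *
def pack(im,roi=(300,195,365,250)):
    D=cv2.subtract(im[:,:,0],im[:,:,2]); m=mask(im,(22,120,100),(35,255,255),roi)
    ys,xs=np.nonzero(m); x0,x1=np.percentile(xs,[1,99]).astype(int); y0,y1=np.percentile(ys,[1,99]).astype(int)
    lev=int(np.percentile(D[m>0],60)/2); 
    for n,a in dict(far=('v',(x0+4,x1-3),(y0-4,y0+4)),near=('v',(x0+4,x1-3),(y1-3,y1+4)),front=('h',(y0+4,y1-3),(x0-4,x0+4)),back=('h',(y0+4,y1-3),(x1-3,x1+5))).items():
        print("yel",n,*edge(D,*a,lev,"top",.066))
E
python3 - <<'E'
from pk import *
im=robot.snapshot("top"); pack(im)
S=cv2.cvtColor(im,cv2.COLOR_RGB2HSV)[:,:,1]
for n,b in dict(Ri=(205,210),Ro=(198,203),Li=(238,244),Lo=(245,250)).items():
    try: print(n,*edge(S,'v',(230,272),b,90,"top",.02))
    except Exception as e: print(n,'fail')
print("rail end L/R",plane([(275.5,243.5),(275.5,203)],"top",.02).tolist())
print("white corners",plane([(390,188),(426,199),(415,228),(378,218)],"top",.05).round(3).tolist())
E
```

```text
yel far 30 [ 560.4 -108.9] 90.17
yel near 27 [ 479.9 -121. ] 90.0
yel front 18 [525.4 -65.8] 179.95
yel back 20 [ 523.9 -173.6] 179.57
Ri fail
Ro 42 [581.4 116.1] 89.28
Li 42 [457.3 103.6] 89.78
Lo 42 [449.4 116.6] 90.02
rail end L/R [[0.455312934447448, 0.041906355152185576], [0.576270573870203, 0.04252749123747428]]
white corners [[0.617, -0.292], [0.585, -0.395], [0.501, -0.362], [0.53, -0.256]]
```

servo_tool([
  [0.4, -0.3, 0, 0, 0, -0.08, 60],
  [0.8, -0.6, 0, 0, 0, -0.16, 60],
  [1, -0.8, 0, 0, 0, -0.24, 60],
  [1, -0.8, 0, 0, 0, -0.32, 60],
  [1, -0.8, 0, 0, 0, -0.4, 60],
  [1, -0.8, 0, 0, 0, -0.48, 60],
  [1, -0.8, 0, 0, 0, -0.56, 60],
  [1, -0.8, 0, 0, 0, -0.64, 60],
  [1, -0.8, 0, 0, 0, -0.72, 60],
  [1, -0.8, 0, 0, 0, -0.783, 60],
  [1, -0.8, 0, 0, 0, -0.783, 60],
])

```text
time: 1.87
tool_pos: [0.2509, -0.4098, 0.2226]
ee_rot: [3.142, 0.0, 1.571]
wrist_force: [0.1, 0.1, 0.2]
width: 0.06
finger_force: 0.0
```

servo_tool([
  [0.2, 0.3, 0, 0, 0, 0, 60],
  [0.45, 0.65, 0, 0, 0, 0, 60],
  [0.65, 0.9, 0, 0, 0, 0, 60],
])

```text
time: 2.12
tool_pos: [0.3422, -0.3441, 0.2226]
ee_rot: [3.141, -0.0, 1.565]
wrist_force: [-0.2, -0.4, 0.5]
width: 0.0598
finger_force: 0.0
```

servo_tool([
  [0.2, 0.3, 0, 0, 0, 0, 60],
  [0.45, 0.65, 0, 0, 0, 0, 60],
  [0.65, 0.9, 0, 0, 0, 0, 60],
])

```text
time: 2.37
tool_pos: [0.433, -0.2784, 0.2226]
ee_rot: [3.141, -0.0, 1.567]
wrist_force: [0.0, -0.3, -0.0]
width: 0.0598
finger_force: 0.0
```

servo_tool([
  [0.2, 0.3, 0.2, 0, 0, 0, 60],
  [0.45, 0.65, 0.5, 0, 0, 0, 60],
  [0.65, 0.87, 0.7, 0, 0, 0, 60],
  [0.65, 0.87, 0.7, 0, 0, 0, 60],
  [0.65, 0.87, 0.7, 0, 0, 0, 60],
])

```text
time: 2.78
tool_pos: [0.518, -0.213, 0.1497]
ee_rot: [-3.137, -0.002, 1.571]
wrist_force: [-0.5, -0.4, 0.0]
width: 0.0602
finger_force: 0.0
```

```bash
python3 - <<'E'
from h import *
im=robot.snapshot("top"); w=robot.snapshot("wrist")
cv2.imwrite("pics/m1.png",np.vstack([cv2.resize(im[150:290,180:440],(520,280)),w[::2,::2][:,:].copy() if 0 else cv2.resize(w,(520,320))])[:,:,::-1])
print(robot.get_obs()["tool_pos"],{k:np.round(v,3).tolist() for k,v in robot.camera_params("wrist").items()})
E
```

```text
[ 0.51796692 -0.21571102  0.15309335] {'camera_matrix': [[325.192, 0.0, 281.477], [0.0, 325.192, 208.954], [0.0, 0.0, 1.0]], 'tool_from_camera': [[0.0, -0.966, -0.257, 0.074], [1.0, -0.0, 0.001, -0.001], [-0.001, -0.257, 0.966, -0.162], [0.0, 0.0, 0.0, 1.0]]}
```

View pics/m1.png

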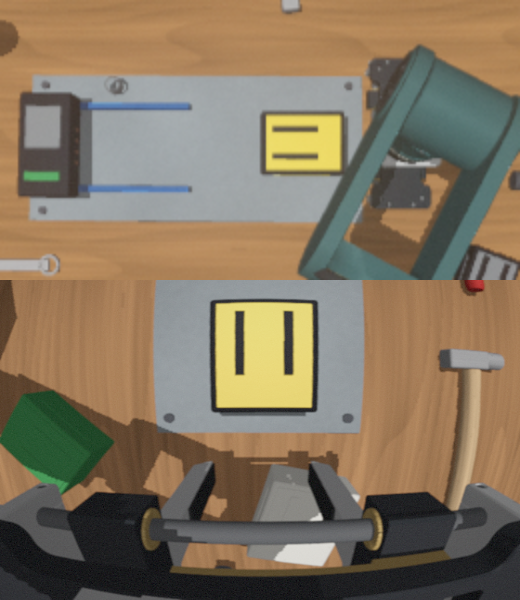

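The picture shows the pack square to the fingers in the wrist view (yellow top 213–317 × 300–410), with the white box just behind the fingers, its near corner at about (285,465). I'll check both distances.

```bash
cat >> h.py <<'E'
from scipy.spatial.transform import Rotation as Ro
def wplane(px,z,o):
    p=robot.camera_params("wrist");K=np.array(p["camera_matrix"]);T=np.array(p["tool_from_camera"])
    u=(np.atleast_2d(px)-K[:2,2])/K[0,0]; r=np.linalg.norm(u,axis=1,keepdims=True)
    d=np.c_[np.sin(r)*u/r,np.cos(r)]; W=Ro.from_euler("xyz",o["ee_rot"]).as_matrix()
    d=d@(W@T[:3,:3]).T; c=W@T[:3,3]+o["tool_pos"]
    return (c+d*((z-c[2])/d[:,2])[:,None])[:,:2]
E
python3 - <<'E'
from h import *
o=robot.get_obs(); w=robot.snapshot("wrist")
m=mask(w,(22,120,100),(35,255,255),(200,0,370,200))
c=max(cv2.findContours(m,0,2)[0],key=cv2.contourArea)[:,0]
print("pack",[np.round(v,1) for v in cv2.minAreaRect((wplane(c,.066,o)*1000).astype(np.float32))])
s=560/520;t=420/320
q=lambda pts:[(a*s,(b-280)*t) for a,b in pts]
print("white",wplane(q([(285,465),(250,550)]),.05,o).round(3).tolist())
print("plate corners",wplane(q([(153,432),(364,432)]),.006,o).round(3).tolist())
print(o["tool_pos"],o["ee_rot"],o["wrist_force"])
E
```

```text
pack [array([ 518.5, -119.8]), array([ 80.3, 108.1]), np.float64(0.2)]
white [[0.539, -0.243], [0.504, -0.369]]
plate corners [[0.398, -0.214], [0.629, -0.215]]
[ 0.51796692 -0.21571102  0.15309335] [3.14155051e+00 1.04980483e-03 1.56845109e+00] [ 0.21619408 -0.43419757  0.26806721]
```

servo_tool([
  [0.1, 0.01, 0.0, 0, 0, 0, 60],
  [0.1, 0.01, 0.3, 0, 0, 0, 60],
  [0.1, 0.01, 0.6, 0, 0, 0, 60],
  [0.1, 0.01, 0.8, 0, 0, 0, 60],
  [0.1, 0.01, 0.8, 0, 0, 0, 60],
])

```text
time: 3.35
tool_pos: [0.5158, -0.2042, 0.0687]
ee_rot: [-3.135, -0.004, 1.568]
wrist_force: [0.0, 0.3, -1.0]
width: 0.0597
finger_force: 0.0
```

servo_tool([
  [0, 0, 0.1, 0, 0, 0, 60],
  [0, 0, 0.2, 0, 0, 0, 60],
  [0, 0, 0.28, 0, 0, 0, 60],
  [0, 0, 0.28, 0, 0, 0, 60],
])

```text
time: 3.68
tool_pos: [0.5186, -0.205, 0.0435]
ee_rot: [-3.14, -0.001, 1.569]
wrist_force: [0.0, 0.1, 0.1]
width: 0.0598
finger_force: 0.0
```

servo_tool([
  [0.06, 0, 0, 0, 0, -0.012, 60],
  [0.12, 0, 0, 0, 0, -0.025, 60],
  [0.18, 0, 0, 0, 0, -0.025, 60],
  [0.22, -0.002, 0, 0, 0, -0.025, 60],
  [0.28, -0.004, 0, 0, 0, -0.025, 60],
  [0.36, -0.008, 0, 0, 0, -0.025, 60],
  [0.44, -0.012, 0, 0, 0, -0.025, 60],
  [0.52, -0.016, 0, 0, 0, -0.025, 60],
  [0.6, -0.02, 0, 0, 0, -0.025, 60],
  [0.68, -0.024, 0, 0, 0, -0.025, 60],
  [0.76, -0.028, 0, 0, 0, -0.025, 60],
  [0.8, -0.03, 0, 0, 0, -0.025, 60],
])

```text
time: 4.68
tool_pos: [0.5166, -0.1243, 0.0452]
ee_rot: [3.14, 0.001, 1.61]
wrist_force: [0.1, -5.0, 4.0]
width: 0.0602
finger_force: 2.7
```

```bash
cat > look.py <<'E'
from h import *
o=robot.get_obs(); w=robot.snapshot("wrist"); im=robot.snapshot("top")
m=mask(w,(22,120,100),(35,255,255),(150,0,420,260))
c=max(cv2.findContours(m,0,2)[0],key=cv2.contourArea)[:,0]
print("pack w",[np.round(v,1) for v in cv2.minAreaRect((wplane(c,.066,o)*1000).astype(np.float32))])
b=mask(w,(100,90,50),(125,255,255),(100,0,460,200))
for d in [k[:,0] for k in cv2.findContours(b,0,1)[0] if cv2.contourArea(k)>80]:
    P=wplane(d,.02,o)*1000; print("rail",P.min(0).round(1),P.max(0).round(1))
print(o["tool_pos"].round(4),o["ee_rot"].round(4),o["wrist_force"].round(1))
cv2.imwrite("pics/now.png",np.vstack([cv2.resize(im[150:290,180:440],(520,280)),cv2.resize(w,(520,320))])[:,:,::-1])
E
python3 look.py; cp pics/now.png pics/m2.png
```

```text
pack w [array([513.3, -56.8]), array([ 79.6, 107.8]), np.float64(2.2)]
[ 0.5166 -0.1243  0.0452] [3.1405e+00 9.0000e-04 1.6098e+00] [ 0.1 -5.   4. ]
```

View pics/m2.png

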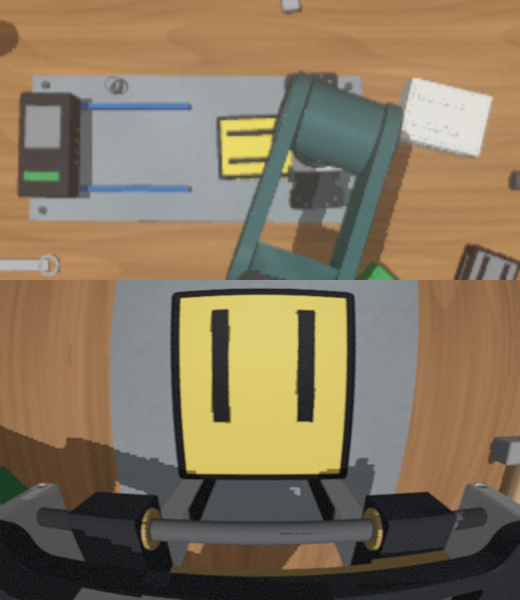

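The wrist view shows the pack's back flush on both fingers and 2.2° askew as planned; the top view shows its front still before the mouth. I'll straighten it and go on.

servo_tool([
  [0.06, 0, 0, 0, 0, 0.005, 60],
  [0.13, -0.002, 0, 0, 0, 0.01, 60],
  [0.2, -0.004, 0, 0, 0, 0.015, 60],
  [0.27, -0.006, 0, 0, 0, 0.02, 60],
  [0.34, -0.01, 0, 0, 0, 0.025, 60],
  [0.41, -0.01, 0, 0, 0, 0.027, 60],
  [0.48, -0.01, 0, 0, 0, 0.027, 60],
  [0.55, -0.01, 0, 0, 0, 0.027, 60],
  [0.6, -0.01, 0, 0, 0, 0.027, 60],
  [0.6, -0.01, 0, 0, 0, 0.027, 60],
])

```text
time: 5.62
tool_pos: [0.5127, -0.0634, 0.0442]
ee_rot: [-3.141, -0.002, 1.568]
wrist_force: [-0.3, -1.4, 2.7]
width: 0.0602
finger_force: 0.5
```

```bash
python3 look.py; cp pics/now.png pics/m3.png
```

```text
pack w [array([512.8,   4.2]), array([107.7,  79.6]), np.float64(89.8)]
rail [567.4  44. ] [579.9  90.7]
rail [447.1  44.5] [459.6  90.5]
[ 0.5127 -0.0634  0.0442] [-3.1411e+00 -1.9000e-03  1.5677e+00] [-0.3 -1.4  2.7]
```

View pics/m3.png

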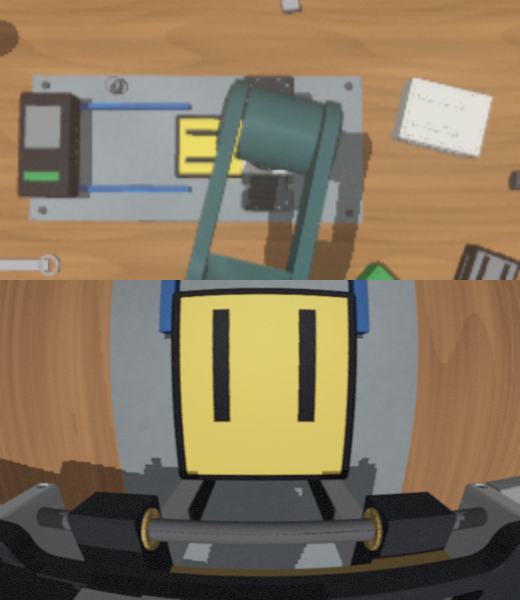

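The pack is at the mouth, aligned and centred between the rails (wrist camera: 512.8 against a lane centre of 513.5 mm). I push on straight.

servo_tool([
  [0.07, 0, 0, 0, 0, 0, 60],
  [0.15, 0.002, 0, 0, 0, 0, 60],
  [0.23, 0.004, 0, 0, 0, 0, 60],
  [0.31, 0.006, 0, 0, 0, 0, 60],
  [0.39, 0.008, 0, 0, 0, 0, 60],
  [0.47, 0.01, 0, 0, 0, 0, 60],
  [0.55, 0.01, 0, 0, 0, 0, 60],
  [0.63, 0.01, 0, 0, 0, 0, 60],
  [0.71, 0.01, 0, 0, 0, 0, 60],
  [0.78, 0.01, 0, 0, 0, 0, 60],
  [0.8, 0.01, 0, 0, 0, 0, 60],
  [0.8, 0.01, 0, 0, 0, 0, 60],
])

```text
time: 6.72
tool_pos: [0.5144, 0.016, 0.0447]
ee_rot: [3.141, -0.001, 1.568]
wrist_force: [-0.2, -0.1, 0.2]
width: 0.06
finger_force: 0.0
```

```bash
python3 look.py; cp pics/now.png pics/m4.png
```

```text
pack w [array([514.8,  83.8]), array([107.6,  79.6]), np.float64(89.9)]
rail [567.8  46.7] [580.3 169.9]
rail [447.2  47.1] [459.8 170.3]
[0.5144 0.016  0.0447] [ 3.1411e+00 -1.2000e-03  1.5675e+00] [-0.2 -0.1  0.2]
```

View pics/m4.png

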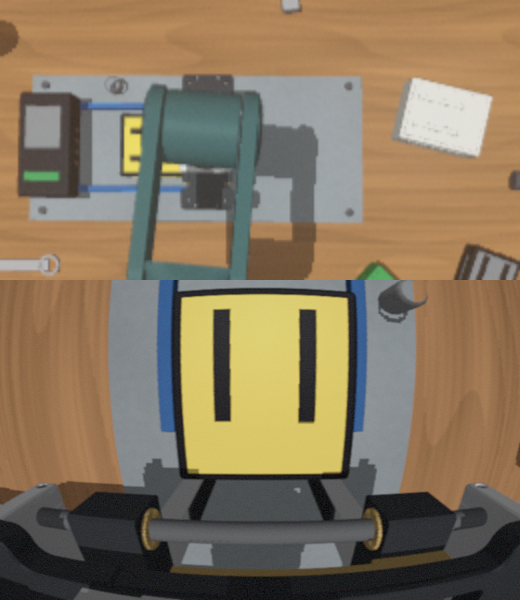

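The pack is inside the lane, straight and about 1 mm off centre, with roughly 69 mm to go.

servo_tool([
  [0.06, 0, 0, 0, 0, 0, 60],
  [0.13, 0, 0, 0, 0, 0, 60],
  [0.2, 0, 0, 0, 0, 0, 60],
  [0.27, 0, 0, 0, 0, 0, 60],
  [0.34, 0, 0, 0, 0, 0, 60],
  [0.41, 0, 0, 0, 0, 0, 60],
  [0.48, 0, 0, 0, 0, 0, 60],
  [0.54, 0, 0, 0, 0, 0, 60],
  [0.59, 0, 0, 0, 0, 0, 60],
  [0.62, 0, 0, 0, 0, 0, 60],
  [0.64, 0, 0, 0, 0, 0, 60],
  [0.65, 0, 0, 0, 0, 0, 60],
])

```text
time: 7.82
tool_pos: [0.5148, 0.08, 0.0449]
ee_rot: [3.141, 0.001, 1.567]
wrist_force: [-0.1, -5.4, 3.8]
width: 0.0597
finger_force: 2.8
```

servo_tool([
  [0.01, 0, 0, 0, 0, 0, 60],
  [0.02, 0, 0, 0, 0, 0, 60],
  [0.03, 0, 0, 0, 0, 0, 60],
])

```text
time: 8.07
tool_pos: [0.5148, 0.0826, 0.0448]
ee_rot: [3.141, 0.001, 1.566]
wrist_force: [0.1, -7.0, 4.0]
width: 0.0599
finger_force: 2.8
```

servo_tool([
  [0.01, 0, 0, 0, 0, 0, 60],
  [0.02, 0, 0, 0, 0, 0, 60],
])

```text
time: 8.23
tool_pos: [0.5148, 0.0846, 0.0449]
ee_rot: [3.141, 0.001, 1.566]
wrist_force: [-0.4, -6.1, 3.8]
width: 0.0599
finger_force: 2.8
```

```bash
python3 look.py
```

```text
pack w [array([515. , 152.1]), array([107.8,  79.6]), np.float64(89.7)]
rail [572.8 114.6] [580.7 210.9]
rail [447.3 115.1] [457.8 211.4]
[0.5148 0.0846 0.0449] [3.1409e+00 8.0000e-04 1.5664e+00] [-0.4 -6.1  3.8]
```

Not in contact yet (the force is still sliding friction); I go on by the millimetre.

servo_tool([
  [0.01, 0, 0, 0, 0, 0, 60],
  [0.02, 0, 0, 0, 0, 0, 60],
])

```text
time: 8.5
tool_pos: [0.5149, 0.0847, 0.0449]
ee_rot: [3.141, 0.005, 1.567]
wrist_force: [-0.2, -11.7, 4.6]
width: 0.0601
finger_force: 6.2
```

Contact: the tool has stopped and the force is rising. A short firmer press to seat it square, then a look.

servo_tool([
  [0.01, 0, 0, 0, 0, 0, 60],
  [0.02, 0, 0, 0, 0, 0, 60],
  [0.02, 0, 0, 0, 0, 0, 60],
])

```text
time: 8.75
tool_pos: [0.515, 0.0847, 0.0449]
ee_rot: [3.141, 0.009, 1.567]
wrist_force: [-0.6, -14.9, 4.6]
width: 0.0598
finger_force: 7.7
```

```bash
python3 look.py
```

```text
pack w [array([515.1, 152.3]), array([107.7,  79.6]), np.float64(89.8)]
rail [573.  114.5] [580.8 210.9]
rail [447.5 115. ] [457.8 211.5]
[0.515  0.0847 0.0449] [3.1411 0.0089 1.5666] [ -0.6 -14.9   4.6]
```

servo_tool([
  [-0.03, 0, 0, 0, 0, 0, 60],
  [-0.08, 0, 0, 0, 0, 0, 60],
  [-0.2, 0, 0, 0, 0, 0, 60],
  [-0.4, 0, 0, 0, 0, 0, 60],
  [-0.6, 0, 0, 0, 0, 0, 60],
  [-0.8, 0, -0.1, 0, 0, 0, 60],
  [-0.9, 0, -0.4, 0, 0, 0, 60],
  [-0.9, 0, -0.8, 0, 0, 0, 60],
  [-0.9, 0, -1, 0, 0, 0, 60],
  [-0.9, 0, -1, 0, 0, 0, 60],
])

```text
time: 9.68
tool_pos: [0.5172, -0.0013, 0.1502]
ee_rot: [3.131, -0.001, 1.566]
wrist_force: [-0.0, -0.2, 0.5]
width: 0.06
finger_force: 0.0
```

servo_tool([
  [-0.3, 0, -0.2, 0, 0, 0, 60],
  [-0.6, 0, -0.4, 0, 0, 0, 60],
  [-0.9, 0, -0.4, 0, 0, 0, 60],
  [-0.9, 0, -0.4, 0, 0, 0, 60],
  [-0.9, 0, -0.4, 0, 0, 0, 60],
])

```text
time: 10.1
tool_pos: [0.5132, -0.0916, 0.1829]
ee_rot: [-3.139, -0.002, 1.564]
wrist_force: [-0.7, 0.6, -0.3]
width: 0.0598
finger_force: 0.0
```

```bash
python3 - <<'E'
from pk import *
w=robot.snapshot("wrist"); im=robot.snapshot("top"); pack(im,(205,195,300,250))
cv2.imwrite("pics/m5.png",np.vstack([cv2.resize(im[150:290,180:440],(520,280),interpolation=2),cv2.resize(w,(520,320))])[:,:,::-1])
o=robot.get_obs();print(o["time"],o["tool_pos"],o["wrist_force"])
E
```

```text
yel far 30 [557.3 145.6] 89.96
yel near 30 [476.7 150.1] 89.32
yel front 19 [520.8 207.2] 0.44
yel back 20 [523.6  98.8] 179.43
10.2 [ 0.51305195 -0.09013321  0.1826723 ] [ 0.56650366 -0.20525064  0.08933756]
```

View pics/m5.png

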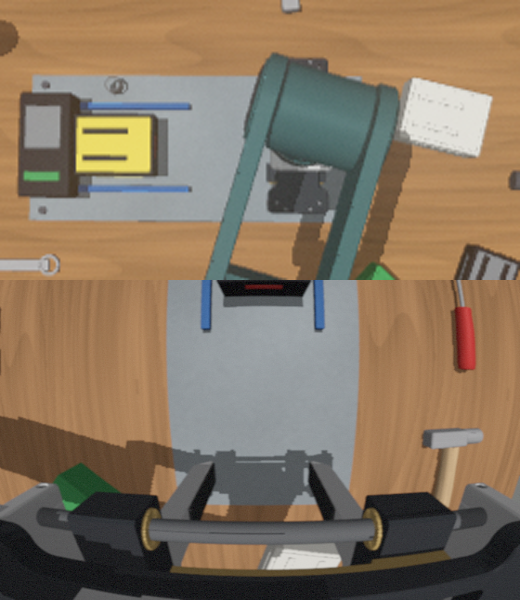

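The top view shows the pack (77–156, 115–175) flush against the charger block, square, with a clear gap to both rails. Its measured centre is (517,153) mm, where home should be. The arm is clear and the bystanders have not moved.

```bash
python3 -c "
from bench import robot
print(robot.close_job())"
```

```text
the job is handed in; nothing more can be done
None
```

The battery pack sits square and fully home against the charger block, by camera measurement and a contact press of about 15 N. It stayed clear of both rails in every view, nothing else was moved, and I handed the job in at about 10 s on the robot's clock; no verdict came back.

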